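Hang an empty reel on the slanted winder spindle

TASK

Pick up the empty blue reel with the scalloped foot, slide it foot first down the reel winder's slanted spindle, and, pressing only gently, turn it until its foot drops down between the drive pins and sits fully home, flush on the winder's round plate. Let go and leave it there; do not disturb the other things on the table.

Things in the scene. Friction and masses are not known exactly. Their poses are not given: they have to be found in the camera images.
- reel_center (a point): blue empty reel, 50 mm tall, about 140 g, standing on its foot at the start; this point is on its axis, half-way up (25 mm above the underside); z is its axis, up from the foot. A plain barrel 44 mm across with a through bore 16.6 mm wide; the barrel is free to grip over its top 40 mm, above the foot
- reel_foot (a point): centre of the reel's underside, on its axis; z up along the axis. The foot is six round lobes, each 19 mm across and 10 mm thick, their centres 27 mm from the axis and 60 degrees apart (one on the reel's x axis): 73 mm across in all, with gaps 8 mm wide between neighbouring lobes
- seat (a point): centre of the top face of the winder's round dark plate (82 mm across), where the spindle leaves it; z points up along the spindle, which leans 0.60 rad from vertical, out over the winder's front; y is level. The winder is fixed to the table. The reel can take harm if it is pressed on the winder, downward and sideways taken together, with more than 35 N: feel the way down with 5 to 10 N
- pin_tops (a point): on the spindle axis, 10 mm above the plate, level with the tops of three round-topped drive pins, 5 mm thick, standing on the plate 27 mm from the axis, 120 degrees apart. Their angle about the spindle differs each time and is not measured. They hold the reel 10 mm off the plate until lobe gaps are turned over them (repeats every 60 degrees; about 6 degrees fit). Pressed hard, they drag round with the reel (at 0.2 N m)
- spindle_tip (a point): tip of the steel spindle, 68 mm from the plate along its axis; the spindle is 14 mm thick and its last 12 mm taper to 6 mm
- winder: grey reel winder fixed to the table; base 200 x 150 x 22 mm, origin at table height below the neck; its -x is the front. The motor housing, 107 mm tall, is behind the plate. The plate's centre is 25 mm in front of the origin, 105 mm up
- spare_red: red plain reel, a bystander: 50 mm tall, round smooth foot about 74 mm wide; origin at the centre of its underside
- spare_yellow: yellow plain reel, a bystander, same size as the red one; origin at the centre of its underside
- glue: white glue bottle with orange cap, a bystander, 44 mm wide, 120 mm tall; origin at the centre of its underside
- cup: brown card cup, a bystander, 80 mm wide, 110 mm tall; origin at the centre of its underside
- stapler: red and black stapler, a bystander, 130 x 34 x 43 mm; origin at the centre of its underside
- card_box: small white card box, a bystander, 110 x 80 x 35 mm; origin at the centre of its underside
- tape_core: empty wooden ring, a bystander, 64 mm across, 22 mm tall; origin at the centre of its underside
- brush: paint brush lying flat, a bystander; origin under its middle
Mind the look-alikes: they are no part of the job. Of the things that look like the part that bears reel_center, take the one that is farthest from the robot's base at the start.

How it is judged:
By the outcome, as a careful person would: the job done as asked, in the order asked, and still so for the second after the job is handed in, with the robot touching nothing.
It also fails if it takes over 69 s, if anything falls off the work surface, if the arm or the gripper's body presses on something with over 40 N, if the wrist force passes 120 N, or if a joint passes its speed limit or range.

ROBOT

A 6-joint arm with a two-finger parallel gripper is mounted at the origin on the work surface. World frame = base frame: x ahead of the robot, y to its left, z up, the work surface at z = 0. Lengths are in m, angles in degrees, forces in N, time in s.
With the tool pointing down it reaches from about 0.325 to 0.9 m from the base axis. Payload 6.1 kg.
Tool frame: the origin (TCP) lies on the centre line of the jaws, within the pads' length; the fingertips stand 8 mm ahead of it and the grasp point (between the pads) lies 11 mm behind it (tip_extent is the distance from the TCP to the fingertips, in m); z points along the fingers, y is the direction in which the jaws open and shut (so a half turn about z gives the same grasp; the last joint's range is limited). The gripper opens to 85 mm and grips with 20 to 120 N. Pads are 22 mm wide; open, the fingers measure 114 mm over their backs; the gripper's body (76 mm by 85 mm) begins 54 mm behind the grasp point. The pads swing forward as they close: fully open they stand 13 mm farther back than shut.
Start: joints at [-72.198, 12.628, 87.462, -0, 79.91, -7.225], TCP at [0.264, -0.566, 0.239] pointing down, gripper open.
Joint ranges: [-170.65, 170.65], [-52.31, 119.04], [5.05, 147.46], [-71.25, 251.25], [11.57, 151.72], [-153.62, 153.62]. Speed limits (degrees/s): [147.25, 147.25, 172.46, 180, 180, 180].

INTERFACE

Orientations are given as a 3x3 rotation matrix whose columns are the frame's x, y, z axes.
In Python, from cell import * gives the robot as it stands.
- The arm moves only by the tool move_arm, never from a script. Its argument "plan" is one flat list of numbers, 7 for each row, row after row: the turn, a rotation vector about the world's x, y, z in units of 6 degrees (1.0 is 6 degrees), then the shift along the world's x, y, z in mm, then the finger opening in mm, from 0 to 85.4. A call has exactly 8 rows; each row shifts and turns the commanded pose from where the row before left it; what a row does not reach is not made up. A row lasts 1/12 s, in which the tool goes at most 41.7 mm and 7.16 degrees, less where a joint would pass 70% of its speed; a pose out of reach is approached as far as the arm can. A call with a gripper value outside its range is refused whole. The fingers move at their own pace and stop on an object; "squeeze" is the grip in N (left out, the last holds). Time passes only in rows, so rows that do not move let the fingers close, or fill a call up. It gives the time, the measured TCP pose, the force and the opening at its end, in the units of the state.
- get_state(): the state, without advancing time (a new reading comes with each control period).
- camera(name): name is "side" or "top" or "wrist"; returns the picture (420x560x3 uint8, blue, green, red); there is no depth.
- calibration(name): a dict with "vertical_fov" (degrees; the focal length in pixels is half the picture's height over the tangent of half this angle, whatever the lens; pixels are square), "cx", "cy" (the principal point, pixels), "rvec" (rotation vector, rad) and "tvec" (3), from world to camera coordinates, as OpenCV has them. Camera axes: x right, y down, z forward; pixel columns grow to the right and rows downward; lengths in m; the calibration is good to about 2 mm. A picture is of the moment at which its call begins: read the wrist's pose just before it. calibration takes no time and is no camera call; for the wrist camera it gives the pose at the moment of the call.
- close_job(): hands the job in, once; it reports no verdict.
The state is a dict: "time_s": time; "qpos": joint angles; "joint_velocities": joint speeds; "joint_torque": joint torques, N m; "ee_pos": TCP position; "ee_rot": TCP orientation; "ft_force": force on the tool from outside, world axes, zero at the start; "moment": the same for the moment, N m; "finger_gap": opening from 0.0 (shut) to 1.0 (fully open).
Only numpy, scipy, OpenCV 4.12 (cv2) and the standard library are available. Lean on these libraries where they do the work, as an engineer would, in place of code of your own. Each camera call takes 0.05 s, during which the arm holds its last target.

## Working session

There is one attempt and no reset: what is moved stays moved. The work goes in short steps, Python scripts to look and compute and a tool call to move; the robot and the scene stay as the last step left them, time stands still between calls to the robot, and variables do not carry over. Pictures are saved under pics/ and viewed, and the job is handed in when it is done.

Besides the shell and the picture viewer there is one more tool, called after "Call:" by a JSON object that holds its "op" and its "data". move_arm: Moves the arm, as the interface text tells. Its arguments: {"type":"object","properties":{"plan":{"type":"array","items":{"type":"number"}},"squeeze":{"type":"number"}},"required":["plan"]}

```bash
ls; mkdir -p pics; python3 - <<'E'
from cell import *
import cv2
s=get_state();print(s)
for n in("side","top","wrist"):
    c=calibration(n);print(n,c);cv2.imwrite(f"pics/{n}0.png",camera(n))
E
```

```text
pics
{'time_s': 0.0, 'qpos': array([-7.21988995e+01,  1.26757341e+01,  8.75256988e+01,  3.82265951e-04,
        7.99097526e+01, -7.22606537e+00]), 'joint_velocities': array([ 0.00763854,  0.04469302, -0.02953087,  0.09897507,  0.08040809,
       -0.01781892]), 'joint_torque': array([-1.60877371e-03, -4.96904969e+01, -3.89394665e+01, -2.39899728e-04,
        1.13047592e-02,  9.37595473e-06]), 'ee_pos': array([ 0.26421237, -0.56576049,  0.23819451]), 'ee_rot': array([[ 9.06107878e-01,  4.23046295e-01, -5.86999355e-04],
       [ 4.23046628e-01, -9.06106025e-01,  1.84965443e-03],
       [ 2.50605801e-04, -1.92431455e-03, -9.99998117e-01]]), 'ft_force': array([-0.19747241,  0.10197888, -0.12700731]), 'moment': array([ 0.01838486, -0.02402074,  0.00928959]), 'finger_gap': 1.001123624165966}
side {'vertical_fov': 42.47402366549149, 'cx': 287.7391008272521, 'cy': 206.53478369300686, 'rvec': array([ 1.1594656 , -2.46255611,  0.88847256]), 'tvec': array([0.36208929, 0.34616034, 1.17622218])}
top {'vertical_fov': 52.704634260915064, 'cx': 278.37612360772914, 'cy': 204.0158789616524, 'rvec': array([ 2.17091973, -2.22840291,  0.12033165]), 'tvec': array([0.02965763, 0.50516863, 1.05825368])}
wrist {'vertical_fov': 61.12167931932613, 'cx': 281.9295163631781, 'cy': 211.90526345759005, 'rvec': array([-2.42323092,  1.54152917,  0.242289  ]), 'tvec': array([-0.62366346, -0.03968935,  0.3795579 ])}
```

View pics/side0.png

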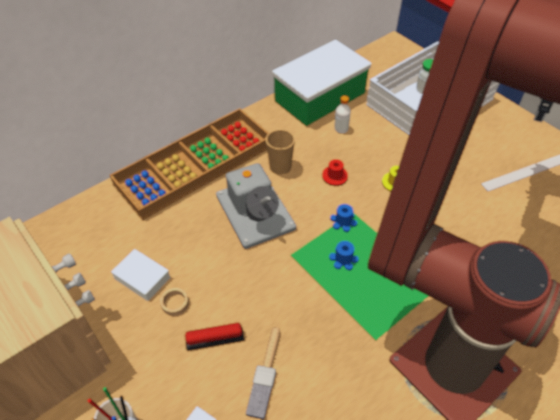

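View pics/top0.png

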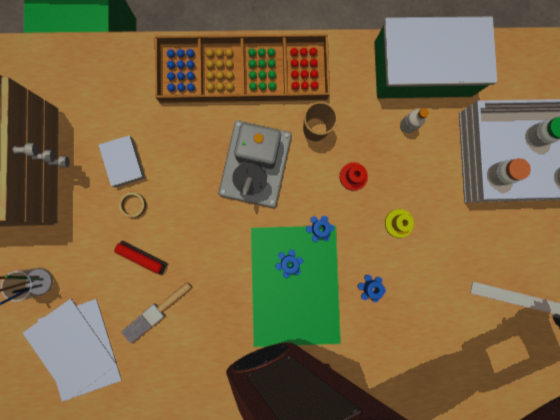

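View pics/wrist0.png

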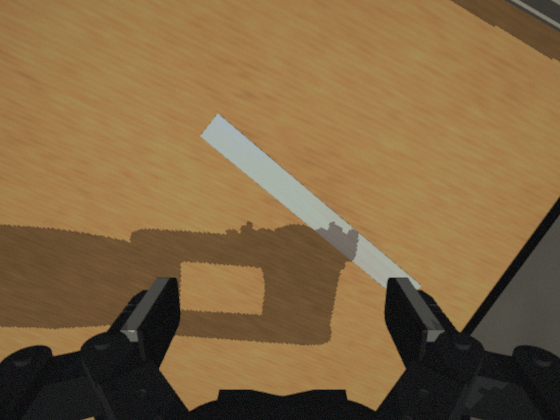

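Top view: there are three blue lobed reels, at (320,229), (289,264) and (371,289), and the winder is at (255,165). Next I'll measure how far each is from the base and enlarge them.

```bash
cat > h.py <<'E'
import numpy as np, cv2
from scipy.optimize import least_squares
def K(c,h=420):
    f=h/2/np.tan(np.radians(c["vertical_fov"]/2)); return np.array([[f,0,c["cx"]],[0,f,c["cy"]],[0,0,1]])
def proj(c,P):
    return cv2.projectPoints(np.array(P,float).reshape(-1,3),c["rvec"],c["tvec"],K(c),None)[0].reshape(-1,2)
def ray(c,uv):
    R=cv2.Rodrigues(c["rvec"])[0]; o=-R.T@c["tvec"]; d=R.T@np.linalg.inv(K(c))@np.array([*uv,1.]); return o,d/np.linalg.norm(d)
def at_z(c,uv,z):
    o,d=ray(c,uv); return o+d*(z-o[2])/d[2]
def tri(rays):
    A=sum(np.eye(3)-np.outer(d,d) for o,d in rays); b=sum((np.eye(3)-np.outer(d,d))@o for o,d in rays)
    return np.linalg.solve(A,b)
E
python3 - <<'E'
from cell import *
from h import *
c=calibration("top");s=calibration("side")
for uv in((320,229),(289,264),(371,289)):
    p=at_z(c,uv,.05);print(uv,p,np.hypot(*p[:2]),proj(s,p))
im=cv2.imread("pics/top0.png")
a=cv2.resize(im[200:310,270:400],None,fx=4,fy=4,interpolation=2)
cv2.imwrite("pics/topc.png",a)
im=cv2.imread("pics/side0.png")
cv2.imwrite("pics/sidec.png",cv2.resize(im[150:280,210:370],None,fx=4.5,fy=4.5,interpolation=2))
im=cv2.imread("pics/top0.png")
cv2.imwrite("pics/topw.png",cv2.resize(im[110:220,210:310],None,fx=5,fy=5,interpolation=2))
E
```

```text
(320, 229) [ 0.43920364 -0.08325987  0.05      ] 0.4470257727694858 [[344.57239054 210.85764486]]
(289, 264) [ 0.3559825  -0.00434416  0.05      ] 0.35600900075599035 [[344.6766797  247.52066847]]
(371, 289) [ 0.28937426 -0.20336951  0.05      ] 0.35369000742150253 [[420.22721804 223.15492995]]
```

View pics/topc.png

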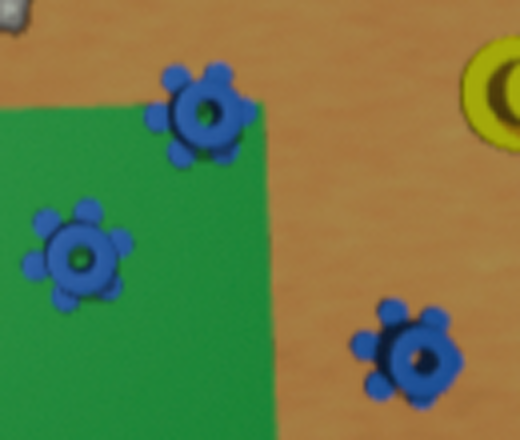

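View pics/sidec.png

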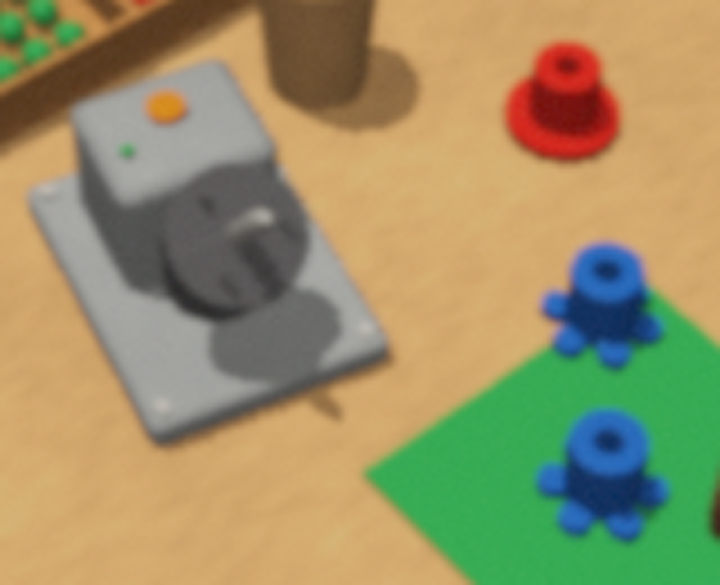

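View pics/topw.png

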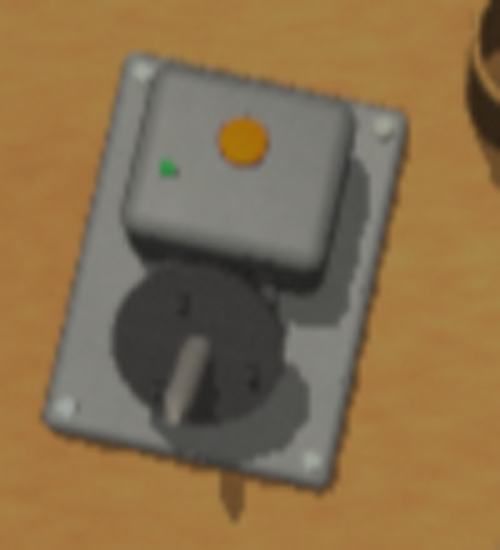

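The three candidates all have six lobes: A at top (320,229), 0.447 m from the base; B at (289,264), 0.356 m; C at (371,289), 0.354 m. A is the farthest, so it is the target, and the crop confirms the scalloped foot. In the top crop, dark pin dots show on the plate near crop pixels (183,305), (253,378) and (160,390). I'll move the wrist camera over the reel and winder for closer views.

```bash
python3 - <<'E'
from cell import *
from h import *
s=get_state();c=calibration("wrist")
R=cv2.Rodrigues(c["rvec"])[0];o=-R.T@c["tvec"]
print("cam in tool",s["ee_rot"].T@(o-s["ee_pos"]));print("cam axes in tool\n",s["ee_rot"].T@R.T)
t=calibration("top")
# base screws crop->px
for q in((142,70),(385,127),(65,407),(313,460)):
    print(q,at_z(t,(210+q[0]/5-.4,110+q[1]/5-.4),.023))
E
```

```text
cam in tool [ 0.0779039  -0.00040314 -0.1342379 ]
cam axes in tool
 [[ 5.51002291e-04 -9.52573260e-01 -3.04308857e-01]
 [ 9.99999848e-01  5.21866479e-04  1.77077181e-04]
 [-9.87039658e-06 -3.04308908e-01  9.52573403e-01]]
(142, 70) [0.71416418 0.11424648 0.023     ]
(385, 127) [ 0.68217779 -0.00932457  0.023     ]
(65, 407) [0.54186526 0.15651044 0.023     ]
(313, 460) [0.51194769 0.03206596 0.023     ]
```

Call:
{"op": "move_arm", "data": {"plan": [0,0,-0.26,15,36,4,85,0,0,-0.26,15,36,4,85,0,0,-0.26,15,36,4,85,0,0,-0.26,15,36,4,85,0,0,-0.26,15,36,4,85,0,0,-0.26,15,36,4,85,0,0,-0.26,15,36,4,85,0,0,-0.26,15,36,4,85]}}

```text
time_s: 0.82
ee_pos: [0.3845, -0.2764, 0.2713]
ee_rot: [[0.977, 0.215, -0.0], [0.215, -0.977, 0.0], [-0.0, -0.0, -1.0]]
ft_force: [1.1, 0.2, 0.0]
finger_gap: 0.996
```

Call:
{"op": "move_arm", "data": {"plan": [0,0,-0.26,15,36,4,85,0,0,-0.26,15,36,4,85,0,0,-0.26,15,36,4,85,0,0,-0.26,15,36,4,85,0,0,-0.26,15,36,4,85,0,0,-0.26,15,36,4,85,0,0,-0.26,15,36,4,85,0,0,0,0,0,0,85]}}

```text
time_s: 1.48
ee_pos: [0.491, -0.0204, 0.3001]
ee_rot: [[0.999, 0.033, 0.002], [0.033, -0.999, 0.003], [0.002, -0.003, -1.0]]
ft_force: [-0.2, -0.1, 0.4]
finger_gap: 0.997
```

```bash
cat > snap.py <<'E'
import sys,pickle
from cell import *
from h import *
n=sys.argv[1]
s=get_state();c=calibration("wrist");im=camera("wrist")
cv2.imwrite(f"pics/{n}.png",im);pickle.dump((s,c),open(f"pics/{n}.pkl","wb"))
print(s["time_s"],s["qpos"].round(1),s["ee_pos"].round(4),s["ee_rot"].round(3).tolist(),s["ft_force"].round(2),s["finger_gap"])
E
python3 snap.py w1
```

```text
1.4833 [-11.7  -8.1 102.3   0.2  85.7  76.4] [ 0.491  -0.0204  0.3001] [[0.999, 0.033, 0.002], [0.033, -0.999, 0.003], [0.002, -0.003, -1.0]] [-0.19 -0.07  0.44] 0.9968309889527028
```

View pics/w1.png

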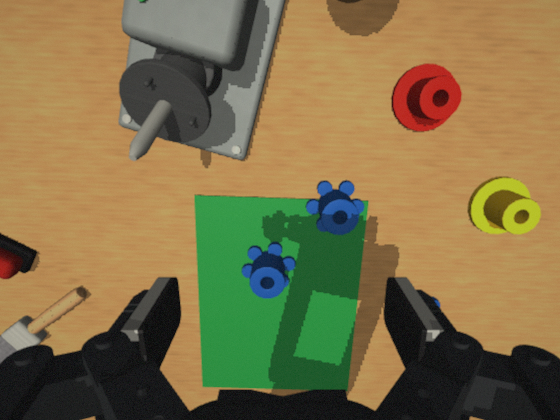

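Wrist view w1 shows target reel A at (336,206), look-alike B at (268,270), the spindle tip at (137,153) and the plate centre at about (166,99). I'll triangulate a rough winder pose from these and aim the camera along the spindle.

```bash
python3 - <<'E'
from cell import *
from h import *
import pickle
s,c=pickle.load(open("pics/w1.pkl","rb"));t=calibration("top");sd=calibration("side")
cr=lambda x,y:(210+x/5-.4,110+y/5-.4)
sc=lambda x,y:(210+x/4.5-.4,150+y/4.5-.4)
tip=tri([ray(c,(136,154)),ray(t,cr(172,420)),ray(sd,sc(265,216))])
ctr=tri([ray(c,(166,99)),ray(t,cr(198,345)),ray(sd,sc(234,238))])
print(tip,ctr,np.linalg.norm(tip-ctr))
for P in(tip,ctr):print(proj(c,P),proj(t,P),proj(sd,P))
a=tip-ctr;print(np.degrees(np.arctan2(-a[1],-a[0])),np.degrees(np.arctan2(np.hypot(*a[:2]),a[2])))
yaw=np.radians(-13.8);n=np.array([-np.sin(.6)*np.cos(yaw),-np.sin(.6)*np.sin(yaw),np.cos(.6)])
from scipy.spatial.transform import Rotation as Ro
y=np.array([-np.sin(yaw),np.cos(yaw),0]);x=np.cross(y,n)
T=np.c_[x,-y,-n]; print(T)
S=get_state()
rv=Ro.from_matrix(T@S["ee_rot"].T).as_rotvec(degrees=True)/6
print("turn",rv,"shift",(ctr+n*.15-S["ee_pos"])*1e3)
E
```

```text
[0.52270652 0.09584541 0.15808038] [0.56346965 0.08718335 0.09739811] 0.07361387116831798
[[134.71189198 155.64694871]] [[244.37134292 192.51980497]] [[268.79822001 198.09135839]]
[[166.84165459 100.78558375]] [[248.87040447 177.86193019]] [[261.69274654 202.53858766]]
-11.99675476636856 34.47916646121178
[[ 0.80151171 -0.23853346  0.54834366]
 [-0.19687016 -0.97113428 -0.13468612]
 [ 0.56464247 -0.         -0.82533561]]
turn [-0.59735067 -5.71150734 -2.54867606] shift [ -8.86313858 130.51042283 -78.30368472]
```

Call:
{"op": "move_arm", "data": {"plan": [-0.085,-0.816,-0.364,-1,18,-9,85,-0.085,-0.816,-0.364,-1,18,-9,85,-0.085,-0.816,-0.364,-1,18,-9,85,-0.085,-0.816,-0.364,-1,18,-9,85,-0.085,-0.816,-0.364,-1,18,-9,85,-0.085,-0.816,-0.364,-1,18,-9,85,-0.085,-0.816,-0.364,-1,18,-9,85,0,0,0,0,0,0,85]}}

```text
time_s: 2.2
ee_pos: [0.4788, 0.0987, 0.2322]
ee_rot: [[0.808, -0.24, 0.537], [-0.2, -0.971, -0.133], [0.554, 0.0, -0.833]]
ft_force: [-0.2, -0.1, -0.5]
finger_gap: 0.995
```

```bash
python3 snap.py w2
```

```text
2.2 [ 11.5 -28.7 131.1 -18.6  48.2 124.3] [0.4788 0.0987 0.2322] [[0.808, -0.24, 0.537], [-0.2, -0.971, -0.133], [0.554, 0.0, -0.833]] [-0.25 -0.15 -0.52] 0.9946512475382714
```

View pics/w2.png

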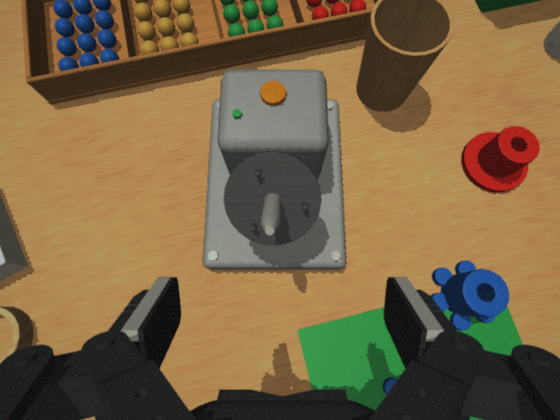

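```bash
python3 - <<'E'
from h import *
im=cv2.imread("pics/w2.png")
cv2.imwrite("pics/w2c.png",cv2.resize(im[140:275,200:350],None,fx=5,fy=5,interpolation=2)[:, :750][:600])
im=cv2.imread("pics/w1.png")
cv2.imwrite("pics/w1c.png",cv2.resize(im[40:170,110:250],None,fx=4.5,fy=4.5,interpolation=2))
cv2.imwrite("pics/w1r.png",cv2.resize(im[170:250,290:385],None,fx=7,fy=7,interpolation=2))
im=cv2.imread("pics/w2.png")
cv2.imwrite("pics/w2r.png",cv2.resize(im[250:340,420:525],None,fx=6,fy=6,interpolation=2))
E
```

```text
(no output)
```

View pics/w2c.png

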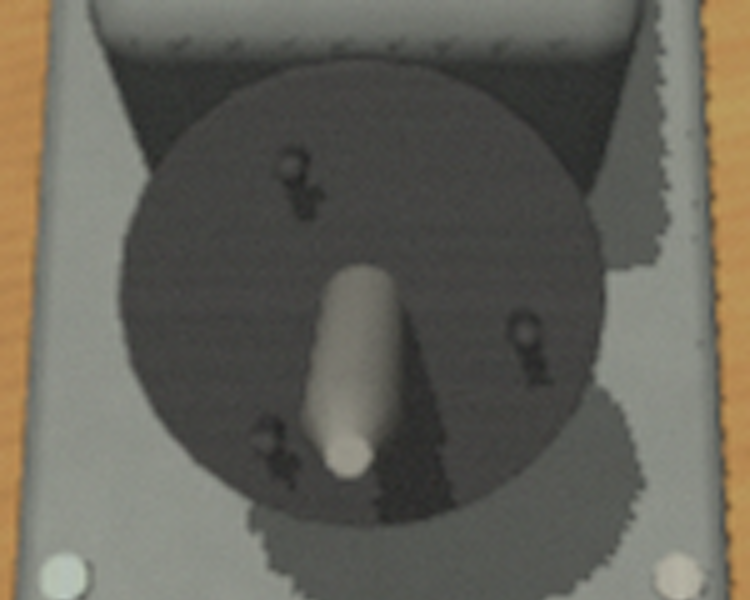

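View pics/w1c.png

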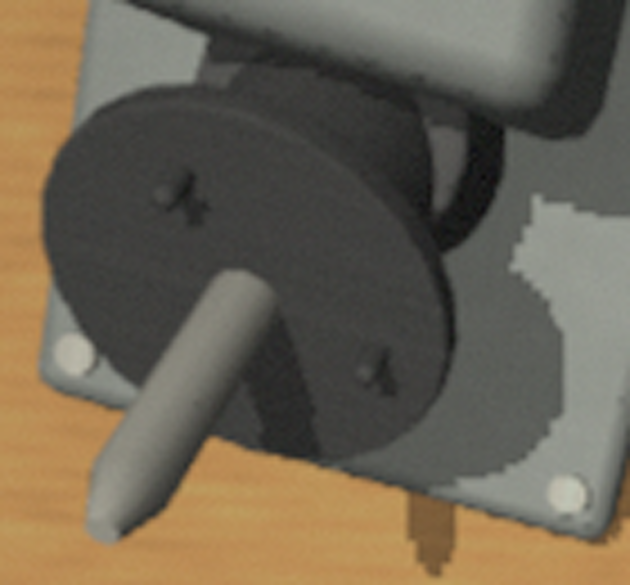

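View pics/w1r.png

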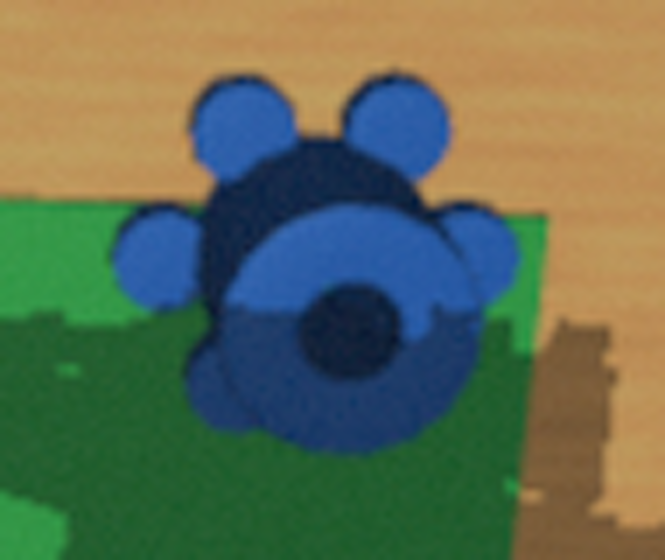

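View pics/w2r.png

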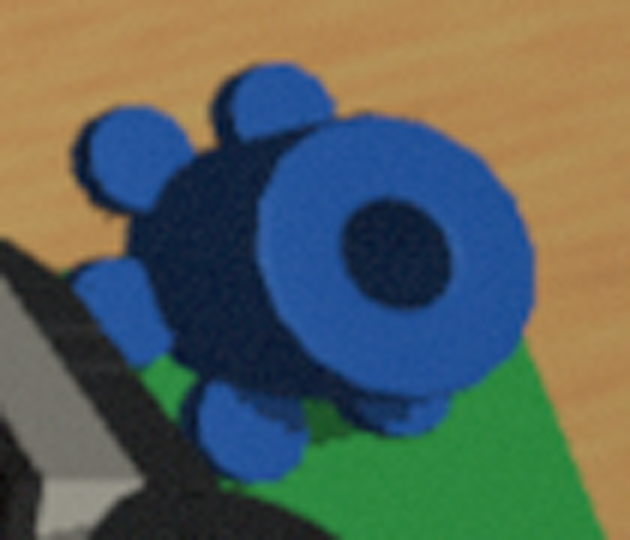

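The w2 crop shows the pins at (293,165), (526,332) and (270,438), and the spindle tip face at (349,457). The reel crops show the lobes and rim clearly. I'll fit both poses from the two views.

```bash
cat > fit.py <<'E'
from cell import *
from h import *
import pickle
c1=pickle.load(open("pics/w1.pkl","rb"))[1];c2=pickle.load(open("pics/w2.pkl","rb"))[1]
t=calibration("top");sd=calibration("side")
p2=lambda x,y:(200+x/5-.4,140+y/5-.4);p1=lambda x,y:(110+x/4.5-.4,40+y/4.5-.4)
tc=lambda x,y:(210+x/5-.4,110+y/5-.4)
def frame(yaw,til=.6):
    n=np.array([-np.sin(til)*np.cos(yaw),-np.sin(til)*np.sin(yaw),np.cos(til)]);y=np.array([-np.sin(yaw),np.cos(yaw),0]);return np.c_[np.cross(y,n),y,n]
def res(p,full=False):
    ctr=p[:3];F=frame(p[3],p[5]);r=[]
    pin=lambda k,h=.0085:ctr+F@[.027*np.cos(p[4]+k),.027*np.sin(p[4]+k),h]
    a=2*np.pi/3
    # pin order: top-left k=0, next ccw(+): bottom-left, then right
    for k,uv in((0,p2(293,165)),(1,p2(270,438)),(2,p2(526,332))): r+=list(proj(c2,pin(k*a))[0]-uv)
    for k,uv in((0,p1(172,190)),(2,p1(371,367))): r+=list(proj(c1,pin(k*a))[0]-uv)
    tip=ctr+F[:,2]*.068
    for c,uv in((c2,p2(349,457)),(c1,p1(104,528)),(t,tc(172,420))): r+=list(proj(c,tip)[0]-uv)
    for c,uv in((c2,p2(121,290)),(c2,p2(362,59)),(c2,p2(604,290)),(c2,p2(370,525)),(c1,p1(44,200)),(c1,p1(180,88)),(c1,p1(330,460))):
        o,d=ray(c,uv);q=o+d*((ctr-o)@F[:,2])/(d@F[:,2]);r.append((np.linalg.norm(q-ctr)-.041)*1000)
    return np.array(r+[(p[5]-.6)*100])
s=least_squares(res,[.563,.087,.1,-.22,2.4,.6],loss="soft_l1")
if __name__=="__main__":
    print("winder",s.x[:3],np.degrees(s.x[3:]),s.x[5]);print(res(s.x).round(2))
    q1=lambda x,y:(290+x/7-.43,170+y/7-.43);q2=lambda x,y:(420+x/6-.42,250+y/6-.42)
    def rr(p):
        r=[]
        for c,uv in((c1,q1(351,330)),(c2,q2(396,256))): r+=list(proj(c,[p[0],p[1],p[3]])[0]-uv)
        for c,uv in((c1,q1(243,132)),(c1,q1(398,130)),(c1,q1(162,258)),(c1,q1(470,256)),(c2,q2(282,106)),(c2,q2(141,157)),(c2,q2(126,310)),(c2,q2(252,430))):
            r.append(min((proj(c,[p[0]+.027*np.cos(p[2]+k*np.pi/3),p[1]+.027*np.sin(p[2]+k*np.pi/3),p[3]-.04])[0]-uv for k in range(6)),key=np.linalg.norm))
        return np.concatenate([np.atleast_1d(v) for v in r])
    best=min((least_squares(rr,[.439,-.083,f,.05]) for f in(0,.25,.5,.75)),key=lambda z:z.cost)
    print("reel",best.x,np.degrees(best.x[2]));print(rr(best.x).round(2))
E
python3 fit.py
```

```text
winder [0.56003657 0.08701946 0.10296212] [-14.58598125  24.4098953   34.79161273] 0.6072281941980986
[ 0.02  0.49 -0.19  0.42  0.24  0.25 -0.41  0.69 -0.4   0.62 -0.15 -1.12
  0.43 -0.9  -0.07 -1.   -0.1  -0.47 -0.9   0.06 -0.06  1.37  1.01  0.72]
reel [ 0.44275094 -0.08695168  0.57331022  0.04898413] 32.84825599382086
[-0.07  0.05 -0.13 -0.78  0.06  0.17 -0.09  0.14  0.44  0.54 -0.27  0.21
  0.02  1.03 -0.01 -0.04 -0.35  0.21  0.19 -1.05]
```

```bash
cat > go.py <<'E'
from cell import *
from h import *
from scipy.spatial.transform import Rotation as Ro
def down(a):
    a=np.radians(a);return np.c_[[np.cos(a),np.sin(a),0],[np.sin(a),-np.cos(a),0],[0,0,-1.]]
def tilt(yaw,rho,til=.6):
    y=np.radians(yaw);n=np.array([-np.sin(til)*np.cos(y),-np.sin(til)*np.sin(y),np.cos(til)]);Y=np.array([-np.sin(y),np.cos(y),0]);F=np.c_[np.cross(Y,n),Y,n]
    r=np.radians(rho);return F@np.c_[[np.cos(r),np.sin(r),0],[np.sin(r),-np.cos(r),0],[0,0,-1.]],F
def to(R,p):
    s=get_state();rv=Ro.from_matrix(R@s["ee_rot"].T).as_rotvec(degrees=True)/6
    print("turn",rv.round(3),"|",np.linalg.norm(rv*6).round(2),"deg; shift",((np.array(p)-s["ee_pos"])*1e3).round(2))
    return s
E
python3 -c "
from go import *
to(down(-11.5),[.443,-.087,.14])"
```

```text
turn [1.244 5.454 0.348] | 33.63 deg; shift [ -37.01 -184.95  -94.15]
```

Call:
{"op": "move_arm", "data": {"plan": [0.17,0.75,0.05,-6,-27,-5,85,0.17,0.75,0.05,-6,-27,-10,85,0.17,0.75,0.05,-5,-27,-15,85,0.17,0.75,0.05,-5,-27,-16,85,0.17,0.75,0.05,-5,-26,-16,85,0.17,0.75,0.05,-5,-26,-16,85,0.17,0.75,0.05,-5,-25,-16,85,0.05,0.2,0,0,0,0,85]}}

```text
time_s: 2.92
ee_pos: [0.4445, -0.0931, 0.1409]
ee_rot: [[0.978, -0.207, -0.003], [-0.207, -0.978, 0.002], [-0.004, -0.001, -1.0]]
ft_force: [-0.8, -0.6, -0.8]
finger_gap: 1.001
```

```bash
python3 snap.py w3; python3 -c "
from go import *
to(down(-11.5),[.443,-.087,.025])
c=calibration('wrist');print(proj(c,[.443,-.087,.05]))"
```

```text
2.9167 [-2.180e+01 -5.500e+00  1.175e+02  1.000e-01  6.820e+01  8.010e+01] [ 0.4445 -0.0931  0.1409] [[0.978, -0.207, -0.003], [-0.207, -0.978, 0.002], [-0.004, -0.001, -1.0]] [-0.78 -0.58 -0.83] 1.0012511763407053
turn [-0.024 -0.008  0.085] | 0.53 deg; shift [  -2.45    4.47 -117.11]
[[276.953032   223.99266665]]
```

View pics/w3.png

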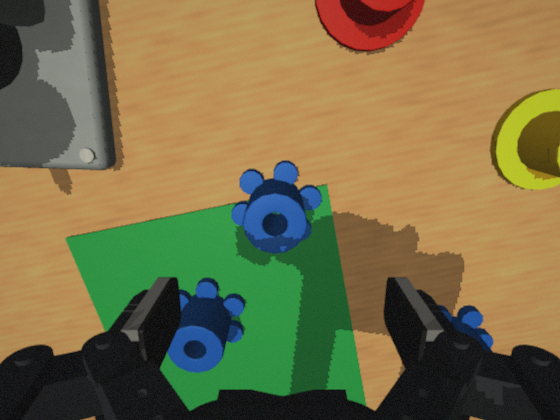

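Predicted bore centre is (277,224) and it is seen at (275,223), so they agree to about 1 mm. Descending to grasp.

Call:
{"op": "move_arm", "data": {"plan": [-0.02,0,0.08,-2.5,5,-16,85,0,0,0,0,0,-20,85,0,0,0,0,0,-20,85,0,0,0,0,0,-20,85,0,0,0,0,0,-18,85,0,0,0,0,0,-14,85,0,0,0,0,0,-8,85,0,0,0,0,0,0,85]}}

```text
time_s: 3.63
ee_pos: [0.4424, -0.0825, 0.0265]
ee_rot: [[0.981, -0.195, 0.003], [-0.195, -0.981, -0.001], [0.003, 0.0, -1.0]]
ft_force: [0.4, 0.3, 0.2]
finger_gap: 0.993
```

```bash
python3 snap.py w4; python3 -c "
from go import *
to(down(-11.5),[.443,-.087,.025])"
```

```text
3.6333 [-20.6   4.7 121.9   0.   53.2  80.6] [ 0.4424 -0.0825  0.0265] [[0.981, -0.195, 0.003], [-0.195, -0.981, -0.001], [0.003, 0.0, -1.0]] [0.36 0.34 0.22] 0.992946614909286
turn [ 0.017  0.042 -0.041] | 0.37 deg; shift [-0.09 -4.27 -2.45]
```

View pics/w4.png

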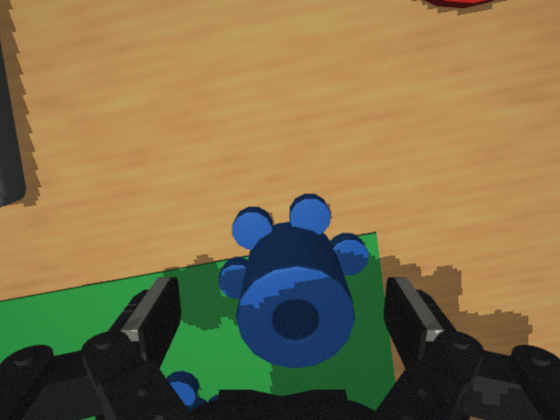

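```bash
python3 -c "
from go import *
c=calibration('wrist');print(at_z(c,(296,318),.05))
im=cv2.imread('pics/w4.png');cv2.imwrite('pics/w4c.png',cv2.resize(im[180:380,200:400],None,fx=3,fy=3,interpolation=2))"
```

```text
[ 0.44343143 -0.08776542  0.05      ]
```

View pics/w4c.png

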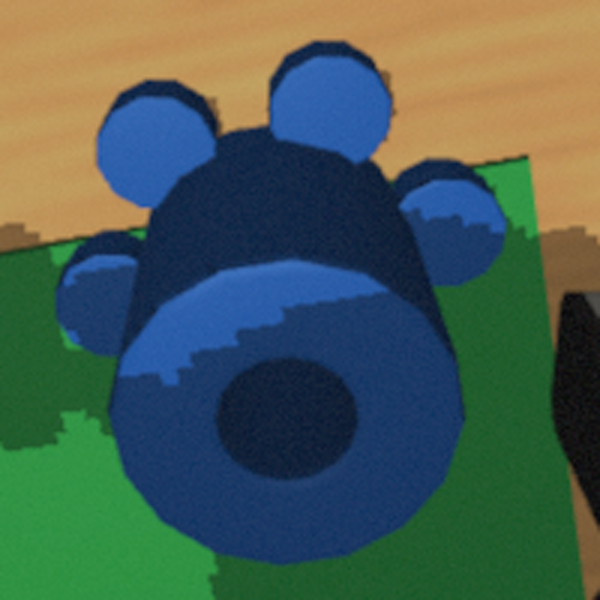

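Call:
{"op": "move_arm", "data": {"plan": [0,0,0,0.5,-4.7,-1.5,85,0,0,0,0,0,0,85,0,0,0,0,0,0,50,0,0,0,0,0,0,40,0,0,0,0,0,0,30,0,0,0,0,0,0,30,0,0,0,0,0,0,30,0,0,0,0,0,0,30], "squeeze": 60}}

```text
time_s: 4.35
ee_pos: [0.444, -0.0876, 0.0264]
ee_rot: [[0.981, -0.195, 0.005], [-0.195, -0.981, -0.003], [0.006, 0.002, -1.0]]
ft_force: [-1.3, 0.1, 5.7]
finger_gap: 0.5
```

```bash
python3 snap.py w5; python3 -c "
from go import *
c=calibration('wrist');print(proj(c,[.4434,-.0875,.05]))
im=cv2.imread('pics/w5.png');cv2.imwrite('pics/w5c.png',cv2.resize(im[180:400,170:390],None,fx=2.7,fy=2.7,interpolation=2))"
```

```text
4.35 [-21.1   5.  121.7  -0.   53.   80.2] [ 0.444  -0.0876  0.0264] [[0.981, -0.195, 0.005], [-0.195, -0.981, -0.003], [0.006, 0.002, -1.0]] [-1.29  0.09  5.74] 0.49975751661781065
[[282.83082162 324.26046447]]
```

View pics/w5c.png

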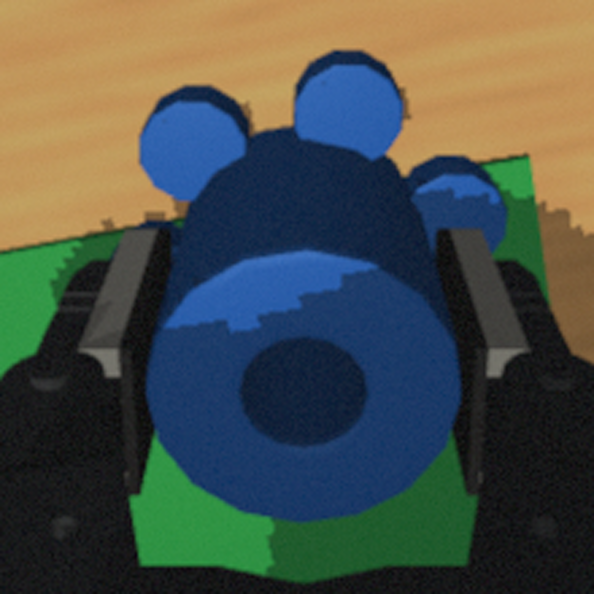

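```bash
python3 -c "
from go import *
c=calibration('wrist');s=get_state()
o=at_z(c,(282.6,324.6),.05);print(o, s['ee_rot'].T@(o-s['ee_pos']))
for q in((194,151),(348,109)):
    p=at_z(c,(170+q[0]/2.7-.35,180+q[1]/2.7-.35),.01);d=(p-o)[:2];print(np.hypot(*d),np.degrees(np.arctan2(d[1],d[0])))
a=np.degrees(np.arctan2(s['ee_rot'][1,0],s['ee_rot'][0,0]));print(a)
"
```

```text
[ 0.44327561 -0.08738989  0.05      ] [-6.44007737e-04  5.10520488e-06 -2.35643346e-02]
0.02665150666704301 32.94881123256503
0.02753978687712657 -26.50157237396035
-11.261135293502548
```

Call:
{"op": "move_arm", "data": {"plan": [0,0,0,0,0,5,30,0,0,0,0,0,12,30,0,0,0,0,0,25,30,0,0,0,0,0,30,30,0,0,0,0,0,30,30,0,0,0,0,0,30,30,0,0,0,0,0,30,30,0,0,0,0,0,20,30]}}

```text
time_s: 5.07
ee_pos: [0.4442, -0.0875, 0.2109]
ee_rot: [[0.981, -0.195, 0.007], [-0.195, -0.981, -0.003], [0.008, 0.002, -1.0]]
ft_force: [1.0, 1.0, -1.6]
finger_gap: 0.495
```

```bash
cat > pre.py <<'E'
import sys
from go import *
h=float(sys.argv[1]);rho=float(sys.argv[2])
from go import *
CTR=np.array([.560,.087,.1035]);T,F=tilt(-14.6,rho,.603)
s=to(T,CTR+F[:,2]*(h+.0264)+T[:,0]*.00064)
print(s["ft_force"].round(1),s["finger_gap"],s["qpos"].round(1))
E
python3 pre.py .1 10
```

```text
turn [-1.746 -5.41   1.078] | 34.72 deg; shift [ 47.01 192.56  -2.95]
[ 1.   1.  -1.6] 0.49511864488573964 [-21.1 -10.8 114.3  -0.   76.1  80.1]
```

Call:
{"op": "move_arm", "data": {"plan": [-0.25,-0.773,0.154,6,27,10,30,-0.25,-0.773,0.154,6,28,8,30,-0.25,-0.773,0.154,7,28,4,30,-0.25,-0.773,0.154,7,28,0,30,-0.25,-0.773,0.154,7,28,-4,30,-0.25,-0.773,0.154,7,27,-8,30,-0.25,-0.773,0.154,7,27,-10,30,0,0,0,0,0,0,30]}}

```text
time_s: 5.73
ee_pos: [0.487, 0.1105, 0.2034]
ee_rot: [[0.831, -0.103, 0.546], [-0.032, -0.99, -0.139], [0.555, 0.098, -0.826]]
ft_force: [-0.7, -0.4, -3.8]
finger_gap: 0.501
```

```bash
python3 snap.py w6; python3 pre.py .1 10;python3 - <<'E'
from cell import *
import cv2
for n,b in(("side",(150,280,200,330)),("top",(110,220,210,310))):
    im=camera(n);cv2.imwrite(f"pics/{n}6.png",cv2.resize(im[b[0]:b[1],b[2]:b[3]],None,fx=4.5,fy=4.5,interpolation=2))
E
```

```text
5.7333 [ 13.6 -24.4 131.8 -22.4  43.8 120.1] [0.487  0.1105 0.2034] [[0.831, -0.103, 0.546], [-0.032, -0.99, -0.139], [0.555, 0.098, -0.826]] [-0.69 -0.37 -3.83] 0.501284744405145
turn [ 0.006 -0.073 -0.06 ] | 0.57 deg; shift [ 3.74 -3.63  3.58]
[-0.2 -0.9 -1.7] 0.49864848885718355 [ 13.3 -24.4 131.6 -22.1  44.1 119.6]
```

View pics/w6.png

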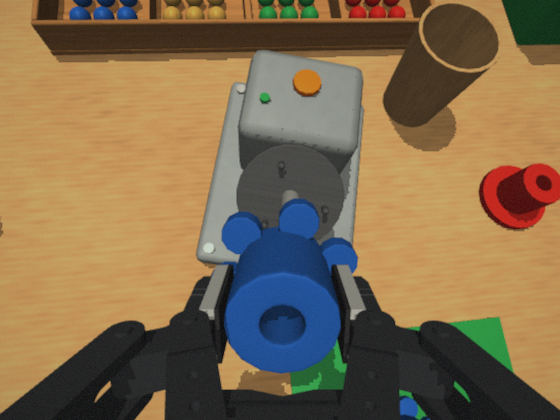

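View pics/side6.png

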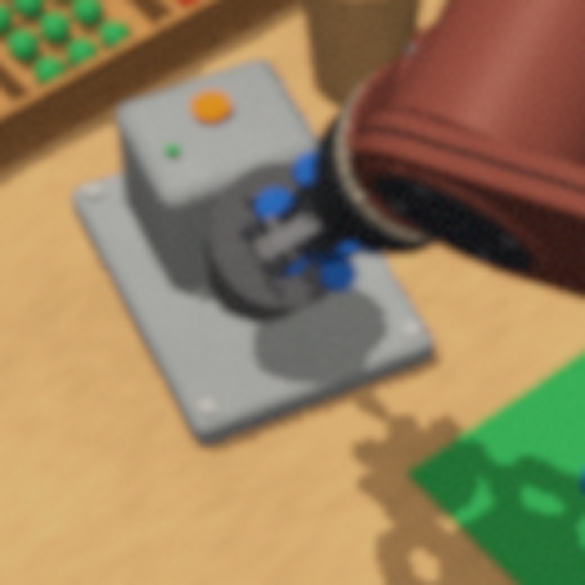

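View pics/top6.png

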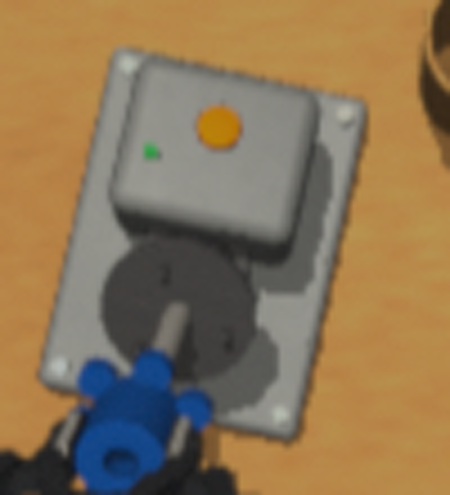

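```bash
python3 - <<'E'
from h import *
im=cv2.imread("pics/w6.png")
cv2.imwrite("pics/w6c.png",cv2.resize(im[135:255,225:355],None,fx=5,fy=5,interpolation=2))
cv2.imwrite("pics/w6d.png",cv2.resize(im[190:380,210:360],None,fx=3,fy=3,interpolation=2))
E
```

```text
(no output)
```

View pics/w6c.png

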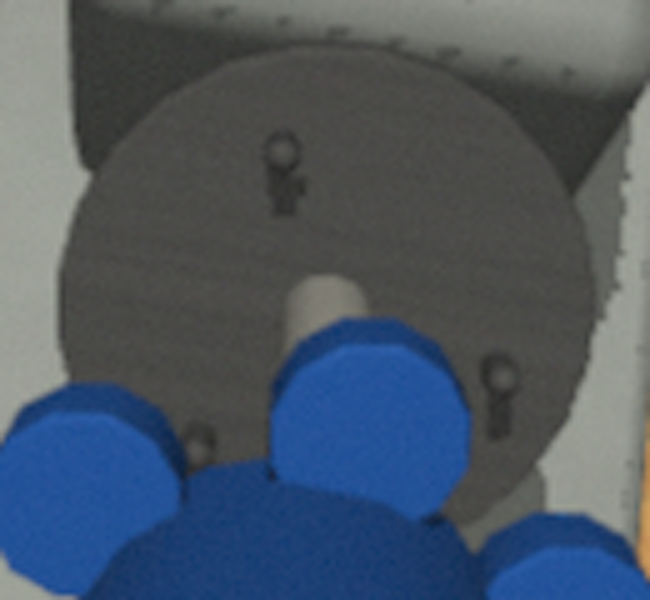

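View pics/w6d.png

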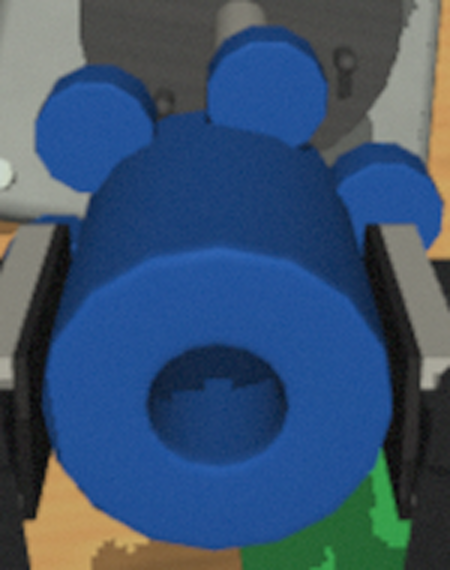

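```bash
cat > fit2.py <<'E'
import fit
from fit import *
s6,c6=pickle.load(open("pics/w6.pkl","rb"))
g=lambda x,y:(225+x/5-.4,135+y/5-.4)
def res2(p):
    r=list(res(p)[:-1]*.5);ctr=p[:3];F=frame(p[3],p[5]);a=2*np.pi/3
    for k,uv in((0,g(283,150)),(1,g(200,440)),(2,g(500,376))):
        r+=list(proj(c6,ctr+F@[.027*np.cos(p[4]+k*a),.027*np.sin(p[4]+k*a),.0085])[0]-uv)
    for uv in(g(60,290),g(597,280),g(325,43),g(100,165),g(555,160)):
        o,d=ray(c6,uv);q=o+d*((ctr-o)@F[:,2])/(d@F[:,2]);r.append((np.linalg.norm(q-ctr)-.041)*1500)
    r+=list(proj(c6,ctr+F@[.007,0,0])[0]-g(327,276))
    return np.array(r+[(p[5]-.6)*300])
w=least_squares(res2,fit.s.x,loss="soft_l1").x
print("winder",w[:3],np.degrees(w[3:5]),w[5]);print(res2(w)[-14:].round(2))
# reel in tool
R6,P6=s6["ee_rot"],s6["ee_pos"]
d=lambda x,y:(210+x/3-.33,190+y/3-.33)
def rt(p):
    # p: x,y at top, tilt tx,ty, roll (about -tool z), ztop
    ax=np.array([p[2],p[3],-1.]);ax/=np.linalg.norm(ax)
    ex=np.array([1,0,0])-ax[0]*ax;ex/=np.linalg.norm(ex);ey=np.cross(ax,ex)
    top=np.array([p[0],p[1],p[5]]);foot=top-.05*ax
    W=lambda q:P6+R6@q
    r=list(2*(proj(c6,W(top))[0]-d(217,405)))
    for k,uv in((0,d(268,90)),(1,d(96,131)),(-1,d(389,200))):
        f=p[4]+k*np.pi/3;r+=list(proj(c6,W(foot+.01*ax+.027*(np.cos(f)*ex+np.sin(f)*ey)))[0]-uv)
    return np.array(r+[(p[5]+.0236)*1000])
z=least_squares(rt,[0,0,0,0,-.26,-.0236]);p=z.x
print("reel tool",p[:2]*1e3,np.degrees(p[2:5]),p[5]);print(rt(p).round(2))
ax=np.array([p[2],p[3],-1.]);ax/=np.linalg.norm(ax);foot=P6+R6@(np.array([p[0],p[1],p[5]])-.05*ax)
F=frame(w[3],w[5]);print("foot in seat mm",(F.T@(foot-w[:3])*1e3).round(2),"axis in seat deg",np.degrees(F.T@R6@ax).round(2))
f=p[4];lob=F.T@R6@np.array([np.cos(f),-np.sin(f),0]);print("lobe ang",np.degrees(np.arctan2(lob[1],lob[0]))%60,"pin",np.degrees(w[4])%60)
np.save("w.npy",w);np.save("reel.npy",p)
E
python3 fit2.py
```

```text
winder [0.56031543 0.08711819 0.10247428] [-14.45842937  24.11677221] 0.600407075729072
[ 0.21  0.67 -0.34  1.76  0.4   0.39 -0.48  0.2  -0.29 -0.23  0.15  1.71
 -1.18  0.12]
reel tool [-1.3465908  -0.31395919] [ -2.22050902  -1.10060827 -14.34204619] -0.023071668740365134
[ 0.07  0.04 -0.25 -0.85 -0.4   0.07  0.49  0.78  0.53]
foot in seat mm [-5.75  3.86 99.79] axis in seat deg [-2.27  0.57 57.25]
lobe ang 55.84456301781383 pin 24.116772212336215
```

```bash
cat > rel.py <<'E'
# report reel pose in the seat frame; shift/turn needed for height h (mm)
import sys
from go import *
from fit import frame
w=np.load("w.npy");p=np.load("reel.npy");F=frame(w[3],w[5])
def rel(h=None,ang=None,axisfix=True):
    s=get_state();R,P=s["ee_rot"],s["ee_pos"]
    ax=np.array([0,0,-1.]) ;foot=P+R@np.array([p[0],p[1],.0265])
    q=F.T@(foot-w[:3])*1e3
    l=F.T@R@np.array([np.cos(p[4]),-np.sin(p[4]),0]);la=np.degrees(np.arctan2(l[1],l[0]))
    a=F.T@R@ax;pin=np.degrees(w[4])
    e=(la-pin-30+30)%60-30
    print("t",round(s["time_s"],2),"foot",q.round(2),"tool axis tilt deg",np.degrees(a[:2]).round(2),"lobe-gap err",e.round(2),"F seat",(F.T@s["ft_force"]).round(1),"|F|",np.linalg.norm(s["ft_force"]).round(1),"M seat",(F.T@s["moment"]).round(2),"q6",s["qpos"][5].round(1))
    if h is not None:
        sh=F@(np.array([0,0,h])-q)
        r=np.radians(ang)
        c=np.cos(r+w[4]+np.pi/6);si=np.sin(r+w[4]+np.pi/6)
        # desired R: lobe dir at angle
        th=np.arctan2(si,c)+p[4]
        # choose the 60deg branch nearest
        best=None
        for k in range(6):
            t=th+k*np.pi/3;T=F@np.c_[[np.cos(t),np.sin(t),0],[np.sin(t),-np.cos(t),0],[0,0,-1.]]
            v=Ro.from_matrix(T@R.T).as_rotvec()
            if best is None or np.linalg.norm(v)<np.linalg.norm(best):best=v;TT=T
        T=TT; tgt=w[:3]+F@np.array([0,0,h*1e-3])-T@np.array([p[0],p[1],.0265])
        print("turn",(np.degrees(best)/6).round(3),"shift",((tgt-P)*1e3).round(2))
    return s
if __name__=="__main__":
    a=[float(x) for x in sys.argv[1:]];rel(*a)
    print("n",F[:,2].round(4),"u",F[:,0].round(3),"v",F[:,1].round(3))
E
python3 rel.py 80 0
```

```text
t 5.88 foot [ -2.43   0.81 101.23] tool axis tilt deg [0.12 0.09] lobe-gap err 1.54 F seat [-1.2 -0.6 -1. ] |F| 1.7 M seat [-0.02  0.42 -0.03] q6 119.4
turn [-2.703  0.681  4.107] shift [ 13.35  -3.6  -16.26]
n [-0.5471  0.1411  0.8251] u [ 0.799 -0.206  0.565] v [0.25  0.968 0.   ]
```

```bash
sed -i 's/th=np.arctan2(si,c)+p\[4\]/th=np.arctan2(si,c)-p[4]/' rel.py; python3 rel.py 75 0
```

```text
t 5.88 foot [ -2.43   0.81 101.23] tool axis tilt deg [0.12 0.09] lobe-gap err 1.54 F seat [-1.2 -0.6 -1. ] |F| 1.7 M seat [-0.02  0.42 -0.03] q6 119.4
turn [ 0.147 -0.059 -0.203] shift [ 16.02  -5.05 -20.3 ]
n [-0.5471  0.1411  0.8251] u [ 0.799 -0.206  0.565] v [0.25  0.968 0.   ]
```

Call:
{"op": "move_arm", "data": {"plan": [0.05,-0.02,-0.07,4,-1.3,-5,30,0.05,-0.02,-0.07,4,-1.3,-5,30,0.05,-0.02,-0.06,4,-1.3,-5,30,0,0,0,4,-1.2,-5,30,0,0,0,0,0,0,30,0,0,0,0,0,0,30,0,0,0,0,0,0,30,0,0,0,0,0,0,30]}}

```text
time_s: 6.55
ee_pos: [0.5067, 0.1004, 0.1879]
ee_rot: [[0.826, -0.132, 0.549], [-0.063, -0.988, -0.141], [0.561, 0.082, -0.824]]
ft_force: [-0.1, 0.0, -1.6]
finger_gap: 0.498
```

```bash
python3 snap.py w7;python3 rel.py 75 0;  python3 - <<'E'
from h import *
im=cv2.imread("pics/w7.png")
cv2.imwrite("pics/w7c.png",cv2.resize(im[110:380,190:370],None,fx=2.2,fy=2.2,interpolation=2))
E
```

```text
6.55 [ 11.4 -20.6 131.  -22.6  40.1 121.1] [0.5067 0.1004 0.1879] [[0.826, -0.132, 0.549], [-0.063, -0.988, -0.141], [0.561, 0.082, -0.824]] [-0.06  0.01 -1.58] 0.49760603922463126
t 6.6 foot [ 1.35 -0.32 75.28] tool axis tilt deg [-0.13 -0.02] lobe-gap err -0.13 F seat [-0.1 -0.6 -1.1] |F| 1.3 M seat [ 0.04  0.41 -0.03] q6 121.1
turn [-0.008  0.024  0.016] shift [-0.79  0.55 -0.96]
n [-0.5471  0.1411  0.8251] u [ 0.799 -0.206  0.565] v [0.25  0.968 0.   ]
```

View pics/w7c.png

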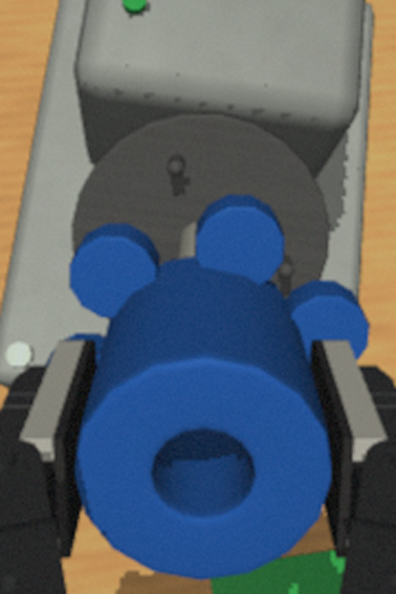

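Call:
{"op": "move_arm", "data": {"plan": [0,0,0,0.6,0,-2,30,0,0,0,1.1,-0.28,-1.65,30,0,0,0,1.1,-0.28,-1.65,30,0,0,0,1.1,-0.28,-1.65,30,0,0,0,1.1,-0.28,-1.65,30,0,0,0,1.1,-0.28,-1.65,30,0,0,0,1.1,-0.28,-1.65,30,0,0,0,0,0,0,30]}}

```text
time_s: 7.27
ee_pos: [0.5137, 0.0987, 0.1753]
ee_rot: [[0.826, -0.131, 0.548], [-0.063, -0.988, -0.141], [0.56, 0.082, -0.824]]
ft_force: [0.1, -0.2, -1.4]
finger_gap: 0.5
```

```bash
python3 rel.py 60 0
```

```text
t 7.27 foot [ 0.12 -0.31 60.72] tool axis tilt deg [-0.07  0.01] lobe-gap err -0.12 F seat [-0.7 -0.2 -1.2] |F| 1.4 M seat [ 0.07  0.46 -0.01] q6 121.7
turn [-0.007  0.013  0.017] shift [ 0.4   0.22 -0.64]
n [-0.5471  0.1411  0.8251] u [ 0.799 -0.206  0.565] v [0.25  0.968 0.   ]
```

Call:
{"op": "move_arm", "data": {"plan": [0,0,0,0.9,-0.22,-1.32,30,0,0,0,0.9,-0.22,-1.32,30,0,0,0,0.9,-0.22,-1.32,30,0,0,0,0.9,-0.22,-1.32,30,0,0,0,0.9,-0.22,-1.32,30,0,0,0,0.9,-0.22,-1.32,30,0,0,0,0.9,-0.22,-1.32,30,0,0,0,0,0,0,30]}}

```text
time_s: 7.93
ee_pos: [0.52, 0.0972, 0.1661]
ee_rot: [[0.826, -0.131, 0.548], [-0.063, -0.988, -0.141], [0.56, 0.082, -0.824]]
ft_force: [0.6, 0.3, -2.0]
finger_gap: 0.504
```

```bash
python3 rel.py 50 0
```

```text
t 7.93 foot [ 0.32 -0.21 49.51] tool axis tilt deg [-0.08  0.  ] lobe-gap err -0.11 F seat [-0.7  0.5 -1.9] |F| 2.1 M seat [-0.05  0.42 -0.  ] q6 122.1
turn [-0.007  0.015  0.016] shift [-0.44  0.33  0.24]
n [-0.5471  0.1411  0.8251] u [ 0.799 -0.206  0.565] v [0.25  0.968 0.   ]
```

Still free with the full spindle diameter engaged. I'll keep going down to about 20 mm.

Call:
{"op": "move_arm", "data": {"plan": [0,0,0,0.9,-0.22,-1.32,30,0,0,0,0.9,-0.22,-1.32,30,0,0,0,0.9,-0.22,-1.32,30,0,0,0,0.9,-0.22,-1.32,30,0,0,0,0.9,-0.22,-1.32,30,0,0,0,0.9,-0.22,-1.32,30,0,0,0,0.9,-0.22,-1.32,30,0,0,0,0,0,0,30]}}

```text
time_s: 8.6
ee_pos: [0.5263, 0.0956, 0.1569]
ee_rot: [[0.826, -0.131, 0.548], [-0.063, -0.988, -0.141], [0.56, 0.082, -0.824]]
ft_force: [0.1, -0.3, -1.5]
finger_gap: 0.497
```

```bash
python3 rel.py 35 0
```

```text
t 8.6 foot [ 0.44 -0.14 38.21] tool axis tilt deg [-0.08  0.  ] lobe-gap err -0.12 F seat [-0.7 -0.3 -1.4] |F| 1.6 M seat [ 0.03  0.42 -0.04] q6 122.6
turn [-0.007  0.015  0.017] shift [ 1.47 -0.23 -2.88]
n [-0.5471  0.1411  0.8251] u [ 0.799 -0.206  0.565] v [0.25  0.968 0.   ]
```

Call:
{"op": "move_arm", "data": {"plan": [0,0,0,1.05,-0.28,-1.65,30,0,0,0,1.05,-0.28,-1.65,30,0,0,0,1.05,-0.28,-1.65,30,0,0,0,1.05,-0.28,-1.65,30,0,0,0,1.05,-0.28,-1.65,30,0,0,0,1.05,-0.28,-1.65,30,0,0,0,1.05,-0.28,-1.65,30,0,0,0,0,0,0,30]}}

```text
time_s: 9.27
ee_pos: [0.5336, 0.0937, 0.1452]
ee_rot: [[0.826, -0.131, 0.548], [-0.063, -0.988, -0.141], [0.56, 0.082, -0.824]]
ft_force: [0.1, -0.3, -2.0]
finger_gap: 0.501
```

```bash
python3 rel.py 15 0
```

```text
t 9.27 foot [ 0.08 -0.22 24.31] tool axis tilt deg [-0.07  0.01] lobe-gap err -0.12 F seat [-1.  -0.3 -1.8] |F| 2.1 M seat [ 0.04  0.4  -0.  ] q6 123.3
turn [-0.007  0.013  0.017] shift [ 5.11 -1.09 -7.71]
n [-0.5471  0.1411  0.8251] u [ 0.799 -0.206  0.565] v [0.25  0.968 0.   ]
```

Call:
{"op": "move_arm", "data": {"plan": [0,0,0,0.82,-0.2,-1.24,30,0,0,0,0.82,-0.2,-1.24,30,0,0,0,0.82,-0.2,-1.24,30,0,0,0,0.82,-0.2,-1.24,30,0,0,0,0.82,-0.2,-1.24,30,0,0,0,0.82,-0.2,-1.24,30,0,0,0,0.82,-0.2,-1.24,30,0,0,0,0,0,0,30]}}

```text
time_s: 9.93
ee_pos: [0.5394, 0.0923, 0.1367]
ee_rot: [[0.826, -0.131, 0.548], [-0.063, -0.988, -0.141], [0.56, 0.082, -0.824]]
ft_force: [-0.0, 0.5, -2.0]
finger_gap: 0.504
```

```bash
python3 rel.py 10 0
```

```text
t 9.93 foot [ 0.22 -0.09 13.94] tool axis tilt deg [-0.08  0.  ] lobe-gap err -0.11 F seat [-1.2  0.4 -1.6] |F| 2.1 M seat [-0.    0.42  0.04] q6 123.9
turn [-0.007  0.016  0.016] shift [ 2.03 -0.43 -3.35]
n [-0.5471  0.1411  0.8251] u [ 0.799 -0.206  0.565] v [0.25  0.968 0.   ]
```

Call:
{"op": "move_arm", "data": {"plan": [0,0,0,0.16,-0.04,-0.25,30,0,0,0,0.16,-0.04,-0.25,30,0,0,0,0.16,-0.04,-0.25,30,0,0,0,0.16,-0.04,-0.25,30,0,0,0,0.16,-0.04,-0.25,30,0,0,0,0.16,-0.04,-0.25,30,0,0,0,0.16,-0.04,-0.25,30,0,0,0,0.16,-0.04,-0.25,30]}}

```text
time_s: 10.6
ee_pos: [0.5407, 0.0921, 0.1351]
ee_rot: [[0.826, -0.131, 0.549], [-0.063, -0.988, -0.141], [0.561, 0.082, -0.824]]
ft_force: [0.3, 0.5, -1.7]
finger_gap: 0.501
```

```bash
python3 rel.py 10 0
```

```text
t 10.6 foot [ 0.42  0.03 11.81] tool axis tilt deg [-0.11 -0.01] lobe-gap err -0.12 F seat [-0.8  0.6 -1.4] |F| 1.8 M seat [0.01 0.33 0.01] q6 124.0
turn [-0.008  0.02   0.015] shift [ 0.69 -0.2  -1.7 ]
n [-0.5471  0.1411  0.8251] u [ 0.799 -0.206  0.565] v [0.25  0.968 0.   ]
```

Call:
{"op": "move_arm", "data": {"plan": [0,0,0,0.15,-0.06,-0.25,30,0,0,0,0.15,-0.06,-0.25,30,0,0,0,0.15,-0.06,-0.25,30,0,0,0,0.15,-0.06,-0.25,30,0,0,0,0.15,-0.06,-0.25,30,0,0,0,0.15,-0.06,-0.25,30,0,0,0,0.15,-0.06,-0.25,30,0,0,0,0.15,-0.06,-0.25,30]}}

```text
time_s: 11.27
ee_pos: [0.5419, 0.0916, 0.1331]
ee_rot: [[0.826, -0.131, 0.549], [-0.063, -0.988, -0.141], [0.561, 0.082, -0.824]]
ft_force: [-0.6, -0.2, -1.6]
finger_gap: 0.498
```

```bash
python3 rel.py 10 0
```

```text
t 11.27 foot [ 0.35 -0.17  9.4 ] tool axis tilt deg [-0.11 -0.01] lobe-gap err -0.12 F seat [-1.3 -0.3 -1. ] |F| 1.7 M seat [0.03 0.45 0.01] q6 124.2
turn [-0.008  0.02   0.015] shift [-0.52  0.32  0.32]
n [-0.5471  0.1411  0.8251] u [ 0.799 -0.206  0.565] v [0.25  0.968 0.   ]
```

Call:
{"op": "move_arm", "data": {"plan": [0,0,0,0.15,-0.03,-0.25,30,0,0,0,0.15,-0.03,-0.25,30,0,0,0,0.15,-0.03,-0.25,30,0,0,0,0.15,-0.03,-0.25,30,0,0,0,0.15,-0.03,-0.25,30,0,0,0,0.15,-0.03,-0.25,30,0,0,0,0.15,-0.03,-0.25,30,0,0,0,0.15,-0.03,-0.25,30]}}

```text
time_s: 11.93
ee_pos: [0.5431, 0.0913, 0.131]
ee_rot: [[0.826, -0.131, 0.549], [-0.063, -0.988, -0.141], [0.561, 0.082, -0.824]]
ft_force: [0.4, -0.2, -0.5]
finger_gap: 0.501
```

```bash
python3 rel.py 10 0
```

```text
t 11.93 foot [ 0.21 -0.09  7.07] tool axis tilt deg [-0.1  -0.01] lobe-gap err -0.12 F seat [ 0.1 -0.1 -0.6] |F| 0.7 M seat [-0.03  0.4   0.04] q6 124.3
turn [-0.008  0.02   0.016] shift [-1.71  0.54  2.32]
n [-0.5471  0.1411  0.8251] u [ 0.799 -0.206  0.565] v [0.25  0.968 0.   ]
```

Call:
{"op": "move_arm", "data": {"plan": [0,0,0,0.14,-0.04,-0.22,30,0,0,0,0.14,-0.04,-0.22,30,0,0,0,0.14,-0.04,-0.22,30,0,0,0,0.14,-0.04,-0.22,30,0,0,0,0.14,-0.04,-0.22,30,0,0,0,0,0,0,30,0,0,0,0,0,0,30,0,0,0,0,0,0,30]}}

```text
time_s: 12.6
ee_pos: [0.5438, 0.0911, 0.13]
ee_rot: [[0.826, -0.131, 0.549], [-0.063, -0.988, -0.141], [0.561, 0.082, -0.824]]
ft_force: [-1.7, 0.7, -1.9]
finger_gap: 0.503
```

```bash
python3 rel.py 10 0
```

```text
t 12.6 foot [ 0.2  -0.1   5.79] tool axis tilt deg [-0.11 -0.01] lobe-gap err -0.12 F seat [-2.6  0.2 -0.5] |F| 2.7 M seat [ 0.01  0.34 -0.02] q6 124.4
turn [-0.008  0.02   0.015] shift [-2.4   0.73  3.39]
n [-0.5471  0.1411  0.8251] u [ 0.799 -0.206  0.565] v [0.25  0.968 0.   ]
```

Call:
{"op": "move_arm", "data": {"plan": [0,0,0,0.15,-0.04,-0.25,30,0,0,0,0.15,-0.04,-0.25,30,0,0,0,0.15,-0.04,-0.25,30,0,0,0,0.15,-0.04,-0.25,30,0,0,0,0.15,-0.04,-0.25,30,0,0,0,0.15,-0.04,-0.25,30,0,0,0,0.15,-0.04,-0.25,30,0,0,0,0,0,0,30]}}

```text
time_s: 13.27
ee_pos: [0.5449, 0.0908, 0.1281]
ee_rot: [[0.826, -0.131, 0.548], [-0.063, -0.988, -0.141], [0.56, 0.082, -0.824]]
ft_force: [-0.4, 1.2, -2.2]
finger_gap: 0.496
```

```bash
python3 rel.py 10 0;python3 snap.py w8;  python3 - <<'E'
from h import *
im=cv2.imread("pics/w8.png")
cv2.imwrite("pics/w8c.png",cv2.resize(im[110:380,190:370],None,fx=2.2,fy=2.2,interpolation=2))
E
```

```text
t 13.27 foot [ 0.04 -0.14  3.65] tool axis tilt deg [-0.1  -0.01] lobe-gap err -0.12 F seat [-1.8  1.  -1.4] |F| 2.5 M seat [0.02 0.42 0.01] q6 124.6
turn [-0.008  0.019  0.016] shift [-3.43  1.04  5.24]
n [-0.5471  0.1411  0.8251] u [ 0.799 -0.206  0.565] v [0.25  0.968 0.   ]
13.2667 [  8.9  -8.9 129.2 -26.5  30.2 124.6] [0.5449 0.0908 0.1281] [[0.826, -0.131, 0.548], [-0.063, -0.988, -0.141], [0.56, 0.082, -0.824]] [-0.38  1.17 -2.17] 0.4963556611850594
```

View pics/w8c.png

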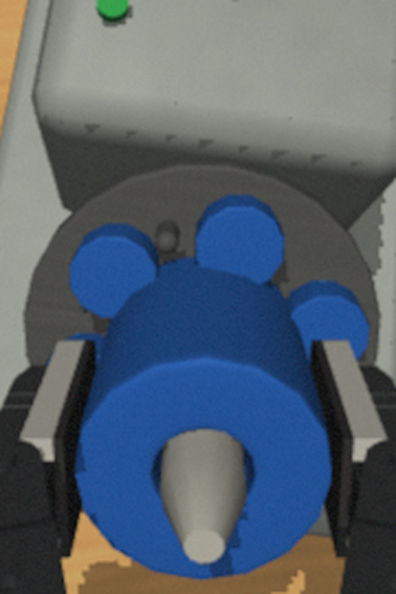

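The pin sits in the gap between two lobes at crop (167,236), and the reel has not slipped in the grip. The foot is already below the pin tops, so I'll feel for the plate.

Call:
{"op": "move_arm", "data": {"plan": [0,0,0,0.14,-0.03,-0.21,30,0,0,0,0.14,-0.03,-0.21,30,0,0,0,0.14,-0.03,-0.21,30,0,0,0,0.14,-0.03,-0.21,30,0,0,0,0.14,-0.03,-0.21,30,0,0,0,0.14,-0.03,-0.21,30,0,0,0,0.14,-0.03,-0.21,30,0,0,0,0,0,0,30]}}

```text
time_s: 13.98
ee_pos: [0.5453, 0.0907, 0.1273]
ee_rot: [[0.826, -0.132, 0.548], [-0.063, -0.988, -0.142], [0.56, 0.083, -0.824]]
ft_force: [-16.5, -0.3, 12.6]
finger_gap: 0.5
```

```bash
python3 rel.py 0 0
```

```text
t 13.98 foot [-0.01 -0.2   2.72] tool axis tilt deg [-0.07  0.03] lobe-gap err -0.13 F seat [-6.  -4.5 19.4] |F| 20.8 M seat [-0.26  1.19  0.02] q6 124.7
turn [-0.004  0.014  0.021] shift [ 1.57 -0.22 -2.22]
n [-0.5471  0.1411  0.8251] u [ 0.799 -0.206  0.565] v [0.25  0.968 0.   ]
```

Contact is at about 20 N axial, at nominal 2.7 mm. The text's plate height of 105 mm puts the real plate about 2 mm above my fit, so this matches the plate. I'll ease off, then look.

Call:
{"op": "move_arm", "data": {"plan": [0,0,0,-0.2,0.05,0.3,30,0,0,0,0,0,0,30,0,0,0,0,0,0,30,0,0,0,0,0,0,30,0,0,0,0,0,0,30,0,0,0,0,0,0,30,0,0,0,0,0,0,30,0,0,0,0,0,0,30]}}

```text
time_s: 14.65
ee_pos: [0.5453, 0.0907, 0.1274]
ee_rot: [[0.826, -0.131, 0.548], [-0.063, -0.988, -0.142], [0.56, 0.082, -0.824]]
ft_force: [-9.6, -0.0, 7.5]
finger_gap: 0.499
```

```bash
python3 rel.py 0 0;python3 snap.py w9;  python3 - <<'E'
from cell import *
from h import *
im=cv2.imread("pics/w9.png")
cv2.imwrite("pics/w9c.png",cv2.resize(im[130:380,190:370],None,fx=2.4,fy=2.4,interpolation=2))
im=camera("side");cv2.imwrite("pics/side9.png",cv2.resize(im[150:280,200:330],None,fx=4.5,fy=4.5,interpolation=2))
E
```

```text
t 14.65 foot [-0.02 -0.15  2.78] tool axis tilt deg [-0.09  0.02] lobe-gap err -0.12 F seat [-3.4 -2.4 11.4] |F| 12.2 M seat [-0.15  0.9   0.06] q6 124.7
turn [-0.005  0.016  0.018] shift [ 1.6  -0.26 -2.26]
n [-0.5471  0.1411  0.8251] u [ 0.799 -0.206  0.565] v [0.25  0.968 0.   ]
14.65 [  8.9  -8.8 129.1 -26.6  30.1 124.7] [0.5453 0.0907 0.1274] [[0.826, -0.131, 0.548], [-0.063, -0.988, -0.142], [0.56, 0.082, -0.824]] [-9.61 -0.03  7.48] 0.4989164395168831
```

View pics/w9c.png

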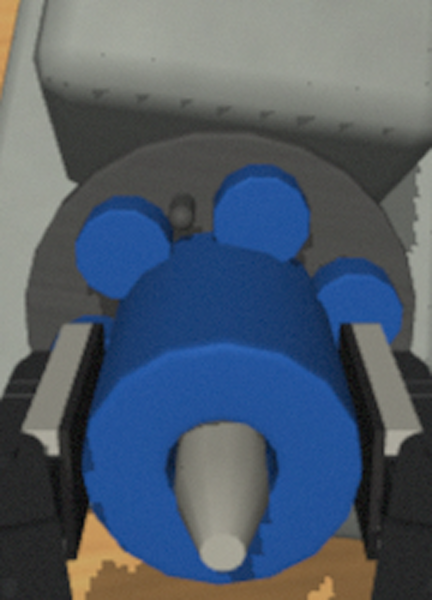

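View pics/side9.png

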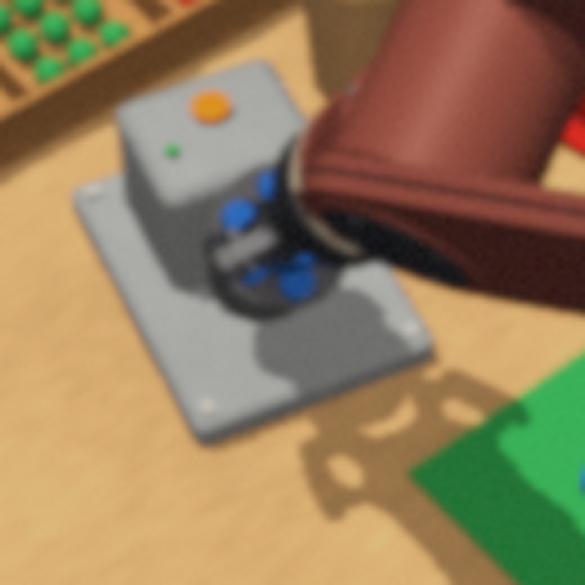

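```bash
python3 - <<'E'
from h import *
import pickle
s,c=pickle.load(open("pics/w9.pkl","rb"));R,P=s["ee_rot"],s["ee_pos"]
for h in(18,16,14,8):
    print(h,proj(c,P+R@np.array([-.0008,0,-.0236-h*1e-3])))
# reel top ellipse: centre of bore
print(proj(c,P+R@np.array([-.0008,0,-.0236])))
print("obs tip",190+222/2.4-.3,130+552/2.4-.3)
p2=np.load("w.npy");from fit import frame
F=frame(p2[3],p2[5])
for z in (0,.0021):print("pred tip",proj(c,p2[:3]+F[:,2]*(.068+z)))
E
```

```text
18 [[282.96112951 358.81407268]]
16 [[282.94757478 354.47019141]]
14 [[282.93446465 350.26878655]]
8 [[282.89759327 338.4526205 ]]
[[282.85349394 324.32011159]]
obs tip 282.2 359.7
pred tip [[281.60765516 353.67008477]]
pred tip [[281.60140863 358.17426064]]
```

The tip stands 18 mm proud of the reel top: observed row 359.7, predicted 358.8 for fully home and 338 if it were 10 mm up. So the reel is home. I'll ease off and release.

Call:
{"op": "move_arm", "data": {"plan": [0,0,0,-0.2,0.05,0.3,30,0,0,0,0,0,0,30,0,0,0,0,0,0,40,0,0,0,0,0,0,50,0,0,0,0,0,0,60,0,0,0,0,0,0,72,0,0,0,0,0,0,80,0,0,0,0,0,0,80]}}

```text
time_s: 15.42
ee_pos: [0.5456, 0.0907, 0.1275]
ee_rot: [[0.826, -0.131, 0.549], [-0.063, -0.988, -0.141], [0.561, 0.082, -0.824]]
ft_force: [0.3, 1.3, -0.2]
finger_gap: 0.938
```

```bash
python3 rel.py 0 0;python3 snap.py w10;  python3 - <<'E'
from h import *
im=cv2.imread("pics/w10.png")
cv2.imwrite("pics/w10c.png",cv2.resize(im[130:380,150:410],None,fx=2.4,fy=2.4,interpolation=2))
E
```

```text
t 15.42 foot [ 0.31 -0.05  2.67] tool axis tilt deg [-0.12 -0.01] lobe-gap err -0.13 F seat [-0.1  1.4 -0.1] |F| 1.4 M seat [ 0.01  0.24 -0.02] q6 124.6
turn [-0.008  0.023  0.016] shift [ 1.28 -0.27 -2.34]
n [-0.5471  0.1411  0.8251] u [ 0.799 -0.206  0.565] v [0.25  0.968 0.   ]
15.4167 [  8.9  -8.8 129.1 -26.6  30.1 124.6] [0.5456 0.0907 0.1275] [[0.826, -0.131, 0.549], [-0.063, -0.988, -0.141], [0.561, 0.082, -0.824]] [ 0.3   1.35 -0.16] 0.9380608639182118
```

View pics/w10c.png

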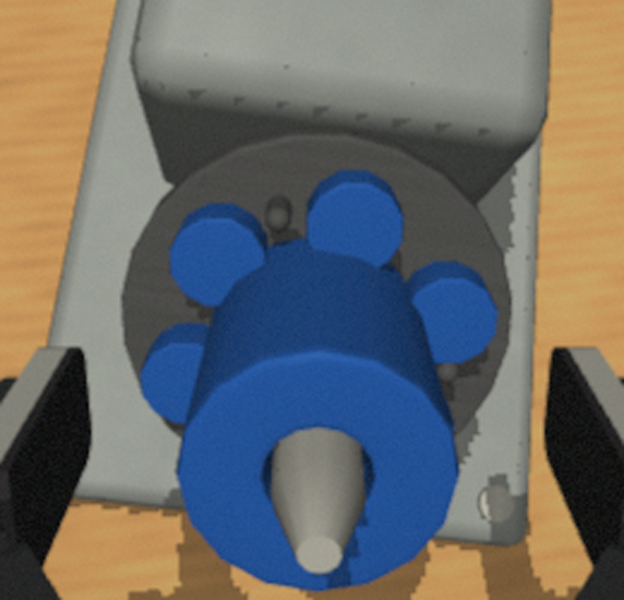

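Released. Pins are visible in two gaps and the reel sits centred. Withdrawing along the spindle.

Call:
{"op": "move_arm", "data": {"plan": [0,0,0,-2.7,0.7,4.1,85,0,0,0,-5.5,1.4,8.2,85,0,0,0,-8.2,2.1,12.4,85,0,0,0,-11,2.8,16.5,85,0,0,0,-11,2.8,16.5,85,0,0,0,-11,2.8,16.5,85,0,0,0,-11,2.8,16.5,85,0,0,0,-5.5,1.4,8.2,85]}}

```text
time_s: 16.13
ee_pos: [0.4793, 0.1081, 0.229]
ee_rot: [[0.824, -0.131, 0.551], [-0.063, -0.988, -0.14], [0.563, 0.081, -0.823]]
ft_force: [0.8, -0.2, -0.1]
finger_gap: 0.996
```

```bash
python3 rel.py;python3 snap.py w11;  python3 - <<'E'
from cell import *
from h import *
im=cv2.imread("pics/w11.png")
cv2.imwrite("pics/w11c.png",cv2.resize(im[130:300,200:350],None,fx=3.5,fy=3.5,interpolation=2))
cv2.imwrite("pics/side11.png",camera("side"))
E
```

```text
t 16.13 foot [  1.17   0.28 125.12] tool axis tilt deg [-0.26 -0.11] lobe-gap err -0.15 F seat [ 0.6  0.  -0.6] |F| 0.8 M seat [-0.01  0.27 -0.07] q6 120.2
n [-0.5471  0.1411  0.8251] u [ 0.799 -0.206  0.565] v [0.25  0.968 0.   ]
16.1333 [ 13.7 -28.  131.4 -21.3  47.2 120.2] [0.4793 0.1081 0.229 ] [[0.824, -0.131, 0.551], [-0.063, -0.988, -0.14], [0.563, 0.081, -0.823]] [ 0.77 -0.18 -0.15] 0.9964459014386212
```

View pics/w11c.png

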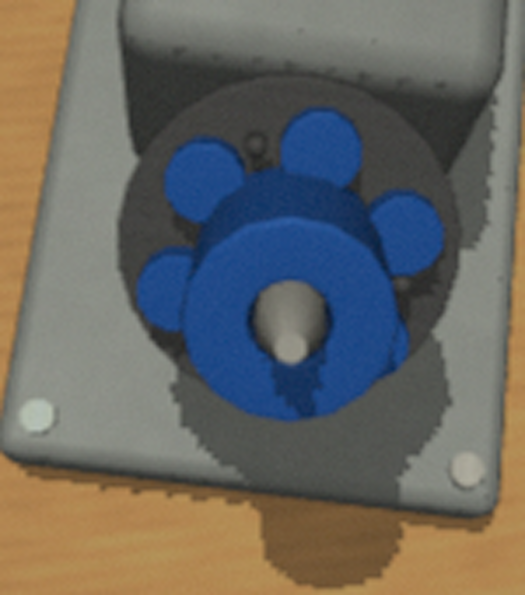

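View pics/side11.png

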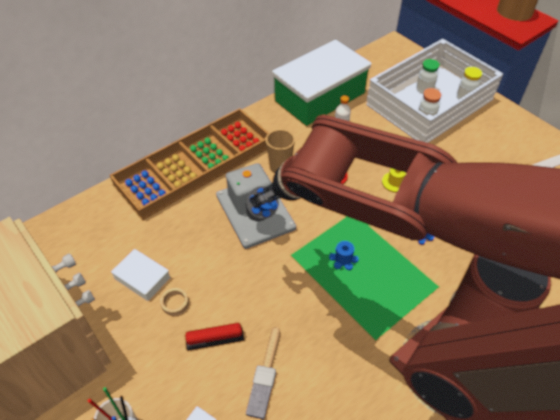

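```bash
python3 - <<'E'
from h import *
import pickle
from fit import frame
s,c=pickle.load(open("pics/w11.pkl","rb"));w=np.load("w.npy");F=frame(w[3],w[5])
px=lambda x,y:np.array((200+x/3.5-.36,130+y/3.5-.36))
print("obs tip",px(292,349),"top",px(290,317),"lobes",px(204,180),px(321,147),px(407,233))
for z in(0,.002):
    o=w[:3]+F[:,2]*z
    print("tip",proj(c,o+F[:,2]*.068))
    for d in(0,.01):
        print(z,d,"top",proj(c,o+F[:,2]*(.05+d))[0].round(1),"lobes",[proj(c,o+F@[.027*np.cos(a),.027*np.sin(a),.01+d])[0].round(1).tolist() for a in w[4]+np.radians([30,-30,-90])])
E
```

```text
obs tip [283.06857143 229.35428571] top [282.49714286 220.21142857] lobes [257.92571429 181.06857143] [291.35428571 171.64      ] [315.92571429 196.21142857]
tip [[282.35594099 227.54248814]]
0 0 top [282.4 218.8] lobes [[258.0, 180.2], [290.8, 171.0], [314.8, 194.2]]
0 0.01 top [282.4 223.5] lobes [[257.1, 183.0], [291.1, 173.5], [315.9, 197.5]]
tip [[282.35381454 228.59782179]]
0.002 0 top [282.4 219.7] lobes [[257.8, 180.7], [290.9, 171.5], [315.0, 194.9]]
0.002 0.01 top [282.4 224.5] lobes [[257.0, 183.6], [291.2, 174.1], [316.1, 198.2]]
```

Tip-to-reel-top separation is 9.1 px observed, against 8.8 predicted when home and 4.1 if it were 10 mm up. The reel is seated and the gripper is well clear, so I'm handing in.

```bash
python3 -c "
from cell import *
print(get_state()['time_s']);print(close_job())"
```

```text
16.2333
the job is handed in; nothing more can be done
None
```

The blue reel is home on the winder's plate, released, with the gripper backed off along the spindle. I handed the job in at 16.2 s.

- **Which reel:** I took the blue lobed reel farthest from the base, at 0.447 m. The other two stand at about 0.355 m.
- **Turning:** I measured the pin angle in the wrist images and turned the reel to match before it reached the pins. The lobe gaps went straight over them, so no turning search was needed at the bottom.
- **Seating checks:** After release, the wrist view shows pins in two of the lobe gaps. The spindle tip is 9.1 px from the reel top, against 8.8 predicted when home and 4.1 if it were 10 mm up.
- **Press force:** The descent was nearly force-free until the plate. Contact there reached about 21 N, above the suggested 5 to 10 N but under the 35 N limit; I eased off straight away. That is the end-of-call reading, so a brief higher peak within the call could have gone unseen.
- **Disagreement:** My camera fit put the plate about 2.5 mm lower than the stated 105 mm. The reel touched down at 2.7 mm above my fitted plate, which fits the stated height.
- **Other things on the table:** I steered clear of them, and those visible in the last side view look undisturbed. I did not measure their positions again.

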